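Trace the seam with the stylus and hold the enabling pad half pressed

TASK

Teach the marking path: take the tracing stylus out of its stand, lower its tip gently into the groove of the blue-topped teach plate at the green dot, and guide it slowly (about 3 cm/s) along the groove, past the corner, to the yellow spring-loaded enabling pad at the far end, without lifting it out on the way. With the stylus tip press the pad half way down, about 7 mm of its 14 mm (never bottoming it, which trips the enabling switch), and finish holding it there: the program ends with the stylus upright in the gripper, still pressing, and everything else left where it stands.

Things in the scene. Friction and masses are not known exactly. Their poses are not given: they have to be found in the camera images.
- stylus: Tracing stylus, upright, tip down in the stand, 165 mm long, 0.07 kg. Origin: centre of the flat tip; z runs up its axis. From the tip: pin of 6 mm diameter to 18 mm, cone to 16 mm diameter at 30 mm, steel shank of 16 mm to 58 mm, brass collar of 26 mm from 58 to 64 mm, round black handle of 16 mm from 64 to 165 mm. It hangs by the collar on the stand, tip 8 mm above the bench.
- stylus_grip (a point): The point on the axis of the stylus to grip: in the middle of the free upper part of the black handle (16 mm diameter), 120 mm above the tip, 45 mm below the top end.
- stand: Fixed grey stylus stand, block 56 x 56 x 66 mm on a rubber foot 70 x 70 x 5 mm; origin centre of the underside, z up. A vertical hole of 19 mm diameter, 60 mm deep, in its top centre holds the stylus: lift the stylus straight up by at least 65 mm to clear it. Fixed round the work: a laser column (x 0.42 to 0.70, y 0.09 to 0.37 m, 0.13 m high, its mast 1 m) and a monitor (x 0.22 to 0.28, y below -0.02, up to 0.52 m).
- teach_plate: Fixed teach plate 130 (x) x 100 (y) x 36 (z) mm, blue top; origin centre of underside, z up. L-shaped groove in its top, 14 mm wide, 8 mm deep (floor 28 mm above the bench), black seam line along the middle. Centre line: green dot at x -45, y -25 mm, corner at x 40, y -25, yellow pad at x 40, y 30, in a recess 22 x 22 mm. The closed end is 7 mm behind the green dot.
- groove_start (a point): Green dot on the groove floor, where the tracing starts; a point at the height of the floor.
- groove_corner (a point): Point on the floor where the seam line turns its right-angled corner.
- pad (a joint): Travel of the yellow pad straight down: 0 released, 0.014 m bottomed. Its spring pushes it back up with about 2.7 N at the start of the travel, 6 N at 0.007 m and 9 N at 0.014 m; it never latches.
- pad_top (a point): Centre of the top of the yellow pad (19 mm in diameter), which goes down with it; released, it lies 1 mm below the groove floor, 27 mm above the bench.
- carton: Bystander: small brown carton 77 x 98 x 53 mm, origin centre of the underside.
- flanged_blank: Bystander: grey turned part with a flange, 42 mm diameter, 30 mm high, origin centre of the underside.
- loupe: Bystander: black eyepiece loupe, 37 mm diameter, 32 mm high, origin centre of the underside.
- v_block: Bystander: grey steel V block 60 x 50 x 42 mm, origin centre of the underside.
- mug: Bystander: white mug with a pattern, 82 x 114 x 91 mm with its handle, origin centre of the underside.

How it is judged:
On the way, in this order (a step that is already met when the one before it is completed fails the run):
1. the stylus tip is in the groove at the green dot (horizontal distance between stylus and groove_start below 0.009 m and z of stylus in the frame of teach_plate below 0.035 m), for 0.1 s.
2. the tip comes along the first leg of the groove, part 1 of 3 (x of stylus in the frame of teach_plate between -0.033 and -0.015 m and y of stylus in the frame of teach_plate between -0.034 and -0.016 m and z of stylus in the frame of teach_plate below 0.035 m), for 0.05 s.
3. the tip comes along the first leg of the groove, part 2 of 3 (x of stylus in the frame of teach_plate between -0.012 and 0.006 m and y of stylus in the frame of teach_plate between -0.034 and -0.016 m and z of stylus in the frame of teach_plate below 0.035 m), for 0.05 s.
4. the tip comes along the first leg of the groove, part 3 of 3 (x of stylus in the frame of teach_plate between 0.009 and 0.027 m and y of stylus in the frame of teach_plate between -0.034 and -0.016 m and z of stylus in the frame of teach_plate below 0.035 m), for 0.05 s.
5. the tip is at the corner (horizontal distance between stylus and groove_corner below 0.009 m and z of stylus in the frame of teach_plate below 0.035 m), for 0.05 s.
6. the tip comes along the second leg of the groove, part 1 of 2 (y of stylus in the frame of teach_plate between -0.013 and 0.001 m and x of stylus in the frame of teach_plate between 0.031 and 0.049 m and z of stylus in the frame of teach_plate below 0.035 m), for 0.05 s.
7. the tip comes along the second leg of the groove, part 2 of 2 (y of stylus in the frame of teach_plate between 0.004 and 0.018 m and x of stylus in the frame of teach_plate between 0.031 and 0.049 m and z of stylus in the frame of teach_plate below 0.035 m), for 0.05 s.
8. the tip is over the pad (horizontal distance between stylus and pad_top below 0.0075 m and z of stylus in the frame of teach_plate below 0.035 m), for 0.05 s.
At the end, for the whole second after the job is handed in: The gripper still holds the stylus, upright within 0.3 rad and at rest, its tip on the yellow pad (within 8.5 mm of its centre) pressing it with more than 2 N, and the pad stays 4 to 10 mm down (value of joint pad between 0.004 and 0.01 m and contact force between stylus and pad above 2 N and contact force between the fingers and stylus above 3 N and contact force between the arm and pad below 0.1 N and horizontal distance between stylus and pad_top below 0.0085 m and angle between stylus's own z axis and vertical below 0.3 rad and linear speed of stylus below 0.02 m/s); the arm keeps its last pose, push and grip.
It fails at once if the pad is pressed further than 12.5 mm (bottomed) (value of joint pad above 0.0125 m).
It fails at once if the stylus moves faster than 8 cm/s while its tip is in the groove (z of stylus in the frame of teach_plate below 0.034 m and x of stylus in the frame of teach_plate between -0.065 and 0.065 m and y of stylus in the frame of teach_plate between -0.05 and 0.05 m and linear speed of stylus above 0.08 m/s).
It fails at once if a bystander is moved by more than 25 mm (distance of any of carton, flanged_blank, loupe, v_block, mug from where it was at the start of the episode above 0.025 m).
It also fails if it takes over 64 s, if anything falls off the work surface, if the arm or the gripper's body presses on something with over 40 N, if the wrist force passes 120 N, or if a joint passes its speed limit or range.

ROBOT

A 6-joint arm with a two-finger parallel gripper is mounted at the origin on the work surface; the furniture and walls round the work are solid. World frame = base frame: x ahead of the robot, y to its left, z up, the work surface at z = 0. Lengths are in m, angles in rad, forces in N, time in s.
With the tool pointing down it reaches from about 0.3 to 0.875 m from the base axis. Payload 6.4 kg.
Tool frame: the origin (TCP) lies midway between the tips of the shut fingers; the grasp point (between the pads) lies 19 mm behind it (robot.hold_point_z is the z of the grasp point in the tool frame, in m); z points along the fingers, x is the direction in which the jaws open and shut, and the axes are right-handed (so a half turn about z gives the same grasp; the last joint's range is limited). The gripper opens to 88 mm and grips with 3 to 60 N. Pads are 18 mm wide; open, the fingers measure 123 mm over their backs; the gripper's body (75 mm by 187 mm) begins 45 mm behind the grasp point.
Start: joints at [1.039, 0.181, 1.607, -0, 1.354, -0.206], TCP at [0.184, 0.545, 0.239] pointing down, gripper open.
Joint ranges: [-2.99, 2.99], [-0.89, 2.07], [0.3, 2.58], [-1.14, 4.28], [0, 2.63], [-3.12, 3.12]. Speed limits (rad/s): [2.57, 2.57, 3.01, 3.14, 3.14, 3.14].

INTERFACE

Orientations are given as a unit quaternion [x, y, z, w].
In Python, from workcell import observe, optics, robot gives the robot as it stands.
- The arm moves only by the shell command python3 -m handwheel 'ROWS' [FORCE]. ROWS is JSON, a list of rows, each a list of 7 numbers: the turn, a rotation vector about the world's x, y, z in degrees, then the shift along the world's x, y, z in units of 40 mm (1.0 is 40 mm), then the finger opening in mm, from 0 to 88.1. A call has 1 to 20 rows; each row shifts and turns the commanded pose from where the row before left it; what a row does not reach is not made up. A row lasts 1/12 s, in which the tool goes at most 41.7 mm and 7.16 degrees, less where a joint would pass 70% of its speed; a pose out of reach is approached as far as the arm can. A call is refused whole if a number of a shift passes 1 or a number of a turn 7.16, either way. A call with a gripper value outside its range is refused whole. The fingers move at their own pace and stop on an object; FORCE is the grip in N (left out, the last holds). Time passes only in rows, so rows that do not move let the fingers close. It gives the time, the measured TCP pose, the force and the opening at its end, in the units of the state.
- observe(): the state, without advancing time (a new reading comes with each control period).
- optics.capture(name): name is "scene" or "top" or "wrist"; returns a dict with "pixels" (384x512x3 uint8, red, green, blue), "vfov" (degrees; the focal length in pixels is half the picture's height over the tangent of half this angle, whatever the lens; pixels are square), "cx", "cy" (the principal point, pixels), "view" (4x4, takes a point from world to camera coordinates). Camera axes: x right, y down, z forward; pixel columns grow to the right and rows downward; lengths in m; the calibration is good to about 2 mm. A picture is of the moment at which its call begins. There is no depth.
- robot.job_done(): hands the job in, once; it reports no verdict.
The state is a dict: "t": time; "joint_pos": joint angles; "dq": joint speeds; "joint_torque": joint torques, N m; "tcp_pos": TCP position; "eef_rot": TCP orientation; "contact_force": force on the tool from outside, world axes, zero at the start; "ft_torque": the same for the moment, N m; "opening": finger opening in m.
Only numpy, scipy, OpenCV 4.12 (cv2) and the standard library are available. Lean on these libraries where they do the work, as an engineer would, in place of code of your own. Each camera call takes 0.05 s, during which the arm holds its last target.

## Working session

There is one attempt and no reset: what is moved stays moved. The work goes in short steps, Python scripts to look and compute and a shell command to move; the robot and the scene stay as the last step left them, time stands still between calls to the robot, and variables do not carry over. Pictures are saved under pics/ and viewed, and the job is handed in when it is done.

```bash
ls; mkdir -p pics; cat > h.py <<'E'
import numpy as np, cv2
from workcell import observe, optics, robot
def cap(name, fn):
    c=optics.capture(name); cv2.imwrite('pics/'+fn+'.png', cv2.cvtColor(c['pixels'],cv2.COLOR_RGB2BGR))
    np.savez('pics/'+fn+'.npz', **c); return c
def load(fn):
    return dict(np.load('pics/'+fn+'.npz'))
def ray(c,u,v):
    H=c['pixels'].shape[0]; f=H/2/np.tan(np.radians(float(c['vfov']))/2)
    d=np.array([(u-c['cx'])/f,(v-c['cy'])/f,1.]); V=c['view']; R=V[:3,:3]
    return -R.T@V[:3,3], R.T@d
def plane(c,u,v,z):
    o,d=ray(c,u,v); return o+d*(z-o[2])/d[2]
def tri(obs):
    A=np.zeros((3,3));b=np.zeros(3)
    for c,u,v in obs:
        o,d=ray(c,u,v); d=d/np.linalg.norm(d); P=np.eye(3)-np.outer(d,d); A+=P;b+=P@o
    x=np.linalg.solve(A,b)
    res=[np.linalg.norm((np.eye(3)-np.outer(d,d)/(d@d))@(x-o)) for o,d in (ray(*q) for q in obs)]
    return x,res
def proj(c,p):
    H=c['pixels'].shape[0]; f=H/2/np.tan(np.radians(float(c['vfov']))/2)
    q=c['view'][:3,:3]@p+c['view'][:3,3]; return f*q[0]/q[2]+c['cx'], f*q[1]/q[2]+c['cy']
E
python3 - <<'E'
from h import *
for n in ['scene','top','wrist']:
    c=cap(n,n+'0'); o,d=ray(c,256,192); print(n,c['vfov'],c['cx'],c['cy'],o.round(3),d.round(3))
print(observe(), robot.hold_point_z)
E
```

```text
pics
scene 53.871680099080486 258.8870111681459 193.04336993185626 [ 0.747 -0.86   0.56 ] [-0.254  0.844 -0.473]
top 57.09983072572697 257.8074749620733 197.61144115954605 [ 0.321 -0.008  1.263] [ 0.159  0.008 -0.987]
wrist 59.74220270792169 257.6657781269741 195.42242663718756 [0.12  0.566 0.385] [ 0.235 -0.087 -0.968]
{'t': 0.15, 'joint_pos': array([ 1.03868249e+00,  1.81377012e-01,  1.60771207e+00, -1.72459904e-05,
        1.35378393e+00, -2.06301199e-01]), 'dq': array([-1.07635148e-03, -1.14116478e-03, -3.45982717e-03,  1.32770413e-03,
       -9.21323231e-04,  7.19393487e-05]), 'joint_torque': array([ 8.29311666e-04, -4.34231651e+01, -3.42175627e+01,  7.02854572e-02,
        3.56645475e-02, -8.51457094e-05]), 'tcp_pos': array([0.18383893, 0.54442138, 0.23804539]), 'eef_rot': array([ 8.12426829e-01,  5.83062808e-01, -5.82127646e-04,  2.66512328e-04]), 'contact_force': array([ 0.11309614,  0.77515522, -0.1266381 ]), 'ft_torque': array([ 0.0293818 , -0.05535   , -0.02034535]), 'opening': 0.08783893598847424} -0.0187
```

View pics/scene0.png

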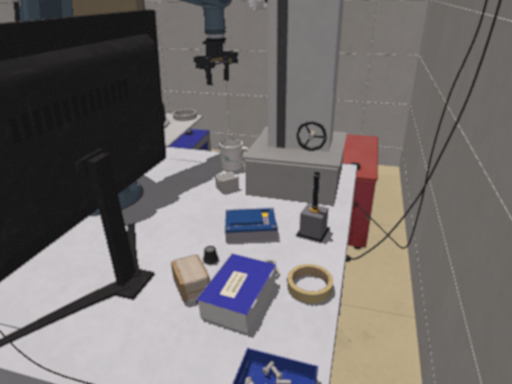

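View pics/top0.png

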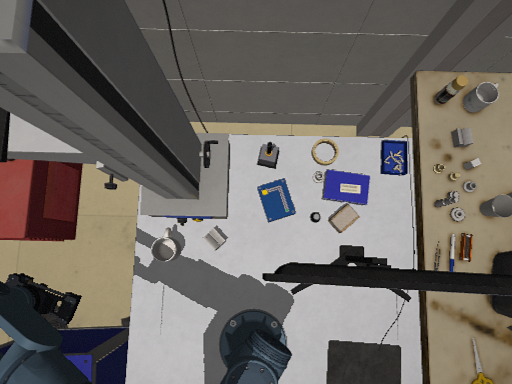

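View pics/wrist0.png

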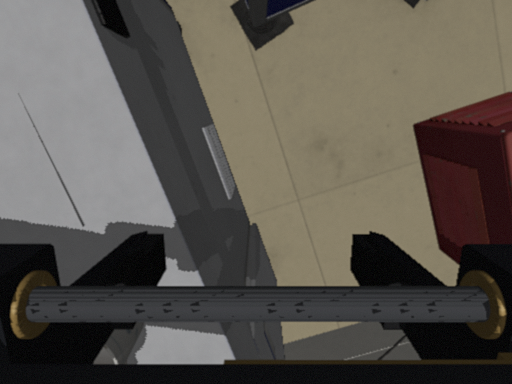

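The scene view shows the plate at (250,224) and the stand with the stylus at (315,215). The top view has the plate at (276,200), the stand at (269,155), the V block at (216,237), the loupe at (315,217) and the carton at (344,217). I'll enlarge both.

```bash
python3 - <<'E'
from h import *
t=cv2.imread('pics/top0.png')[130:260,200:370]; s=cv2.imread('pics/scene0.png')[150:270,190:350]
cv2.imwrite('pics/t1.png',cv2.resize(t,None,fx=4.5,fy=4.5,interpolation=cv2.INTER_CUBIC))
cv2.imwrite('pics/s1.png',cv2.resize(s,None,fx=5,fy=5,interpolation=cv2.INTER_CUBIC))
c=load('top0')
print('foot corner etc: stand',plane(c,269,160,.066),'handle top',plane(c,269,146,.173))
for n,u,v,z in [('plate c',276,200,.036),('vblock',216,237,.042),('loupe',315,217,.03),('carton',344,217,.053),('mug',163,245,.09),('blank',319,176,.03)]: print(n,plane(c,u,v,z).round(3))
E
```

```text
foot corner etc: stand [ 0.6277649  -0.04063358  0.066     ] handle top [ 0.64614763 -0.03683883  0.173     ]
plate c [ 0.492 -0.069  0.036]
vblock [0.358 0.136 0.042]
loupe [ 0.436 -0.207  0.03 ]
carton [ 0.436 -0.303  0.053]
mug [0.326 0.304 0.09 ]
blank [ 0.583 -0.221  0.03 ]
```

View pics/t1.png

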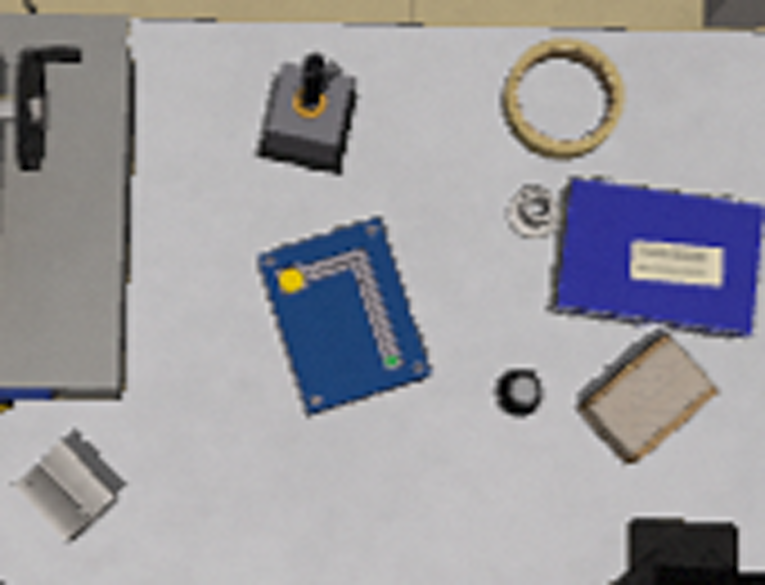

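View pics/s1.png

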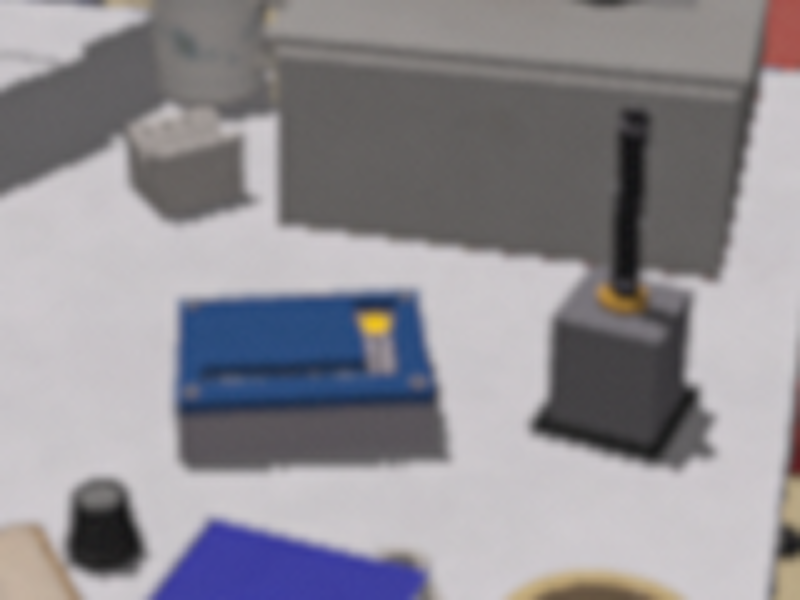

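```bash
python3 - <<'E'
from h import *
t=load('top0'); s=load('scene0')
for a in [(275,150),(340,158),(268,143)]: print('mast base scene',plane(s,*a,.13).round(3))
for a in [(200,197),(198,140)]: print('mast base top',plane(t,*a,.13).round(3))
print('htop',tri([(t,270,143.3),(s,316.4,173.4)])); print('collar',tri([(t,268.9,153.1),(s,314.4,208.6)]))
# plate: colour centroids
def cen(c,m): 
    ys,xs=np.nonzero(m); return xs.mean(),ys.mean(),len(xs)
for n,c,b in (('t',t,(170,235,240,310)),('s',s,(200,250,220,285))):
    p=c['pixels'].astype(int); m=np.zeros(p.shape[:2],bool); m[b[0]:b[1],b[2]:b[3]]=1
    y=m&(p[...,0]>170)&(p[...,1]>130)&(p[...,2]<120); g=m&(p[...,1]>p[...,0]+40)&(p[...,1]>p[...,2]+30)
    print(n,'yellow',cen(c,y)); 
    if g.any(): u=cen(c,g);print('green',u,plane(c,u[0],u[1],.028))
    u=cen(c,y); print(plane(c,u[0],u[1],.027))
E
```

```text
mast base scene [0.498 0.18  0.13 ]
mast base scene [0.693 0.164 0.13 ]
mast base scene [0.462 0.232 0.13 ]
mast base top [0.483 0.183 0.13 ]
mast base top [0.674 0.198 0.13 ]
htop (array([ 0.65376501, -0.04030456,  0.1716517 ]), [np.float64(0.0017400277987592403), np.float64(0.0017400277987589213)])
collar (array([ 0.65161795, -0.03940008,  0.07259555]), [np.float64(0.0009679914452575514), np.float64(0.0009679914452577306)])
t yellow (np.float64(264.2105263157895), np.float64(191.6315789473684), 19)
green (np.float64(286.5), np.float64(209.5), 4) [ 0.46022273 -0.10660978  0.028     ]
[ 0.52221429 -0.02688834  0.027     ]
s yellow (np.float64(264.63157894736844), np.float64(214.47368421052633), 19)
[ 0.51919402 -0.02538787  0.027     ]
```

```bash
python3 -m handwheel '[[0,0,-3.56,0.27,-0.68,0.1,88],[0,0,-3.56,0.27,-0.68,0.1,88],[0,0,-3.56,0.27,-0.68,0.1,88],[0,0,-3.56,0.27,-0.68,0.1,88],[0,0,-3.56,0.27,-0.68,0.1,88],[0,0,-3.56,0.27,-0.68,0.1,88],[0,0,-3.56,0.27,-0.68,0.1,88],[0,0,-3.56,0.27,-0.68,0.1,88],[0,0,-3.56,0.27,-0.68,0.1,88],[0,0,-3.56,0.27,-0.68,0.1,88],[0,0,-3.56,0.27,-0.68,0.1,88],[0,0,-3.56,0.27,-0.68,0.1,88],[0,0,-3.56,0.27,-0.68,0.1,88],[0,0,-3.56,0.27,-0.68,0,88],[0,0,-3.56,0.27,-0.68,0,88],[0,0,-3.56,0.27,-0.68,0,88],[0,0,-3.56,0.27,-0.68,0,88],[0,0,-3.56,0.27,-0.68,0,88],[0,0,-3.56,0.27,-0.68,0,88],[0,0,-3.56,0.27,-0.68,0,88]]'
python3 - <<'E'
from h import *
s=observe(); print(s['joint_pos'],s['contact_force'],s['ft_torque']); cap('wrist','w1')
E
```

```text
t: 1.82
tcp_pos: [0.4002, -0.0007, 0.2907]
eef_rot: [1.0, -0.001, 0.0, -0.0]
contact_force: [0.6, 0.2, -0.0]
opening: 0.0875
[-3.00648043e-01 -2.82577655e-01  1.94473823e+00  1.03468403e-04
  1.47928277e+00 -2.99575581e-01] [ 0.58940788  0.20281644 -0.00357958] [-0.01243467  0.06708966 -0.06587926]
```

View pics/w1.png

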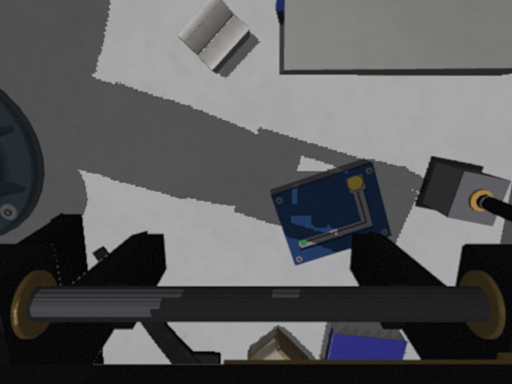

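The wrist view shows the plate around (330,212), with the pad at (355,183), the green dot at (303,243) and the collar at (481,200). I'll move in for closer views.

```bash
python3 -m handwheel '[[0,0,0,0.45,-0.4,-0.2,88],[0,0,0,0.45,-0.4,-0.2,88],[0,0,0,0.45,-0.4,-0.2,88],[0,0,0,0.45,-0.4,-0.2,88],[0,0,0,0.45,-0.4,-0.2,88],[0,0,0,0,0,0,88],[0,0,0,0,0,0,88]]'
python3 - <<'E'
from h import *
cap('wrist','w2')
E
python3 -m handwheel '[[0,0,0,0.5,0,0,88],[0,0,0,0.5,0,0,88],[0,0,0,0.5,0,0,88],[0,0,0,0,0,0,88],[0,0,0,0,0,0,88]]'
python3 - <<'E'
from h import *
cap('wrist','w3')
E
```

```text
t: 2.45
tcp_pos: [0.4897, -0.0793, 0.2496]
eef_rot: [1.0, 0.001, -0.001, -0.001]
contact_force: [-0.9, 0.7, 0.0]
opening: 0.0881
t: 2.92
tcp_pos: [0.5497, -0.0783, 0.2511]
eef_rot: [1.0, 0.002, -0.0, -0.0]
contact_force: [0.2, 0.5, -0.9]
opening: 0.088
```

View pics/w2.png

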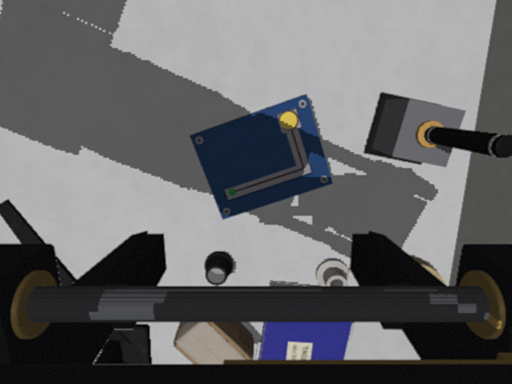

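View pics/w3.png

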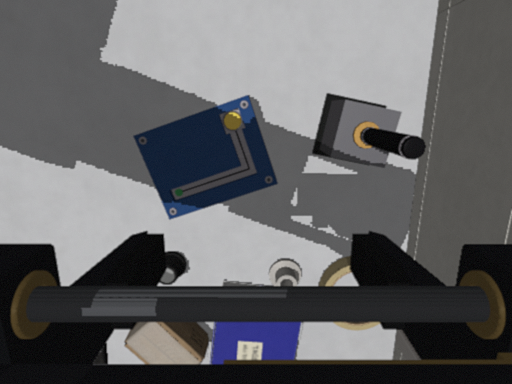

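```bash
cat > m.py <<'E'
from h import *
def feats(fn,box):
    c=load(fn); p=c['pixels'].astype(int); m=np.zeros(p.shape[:2],bool); m[box[0]:box[1],box[2]:box[3]]=1
    R,G,B=p[...,0],p[...,1],p[...,2]
    def cen(k):
        n,l,st,ce=cv2.connectedComponentsWithStats(k.astype(np.uint8)); i=1+np.argmax(st[1:,4]); return ce[i],st[i]
    y,sy=cen(m&(R>B+60)&(G>B+40)); g,sg=cen(m&(G>R+25)&(G>B+15))
    return c,y,g,sy,sg
if __name__=='__main__':
    A=[feats('w2',(90,225,180,340)),feats('w3',(90,225,125,285))]
    for c,y,g,sy,sg in A: print(y,sy,g,sg,'pad@.027',plane(c,*y,.027).round(4),'green@.028',plane(c,*g,.028).round(4))
    print(tri([(a[0],*a[1]) for a in A]),tri([(a[0],*a[2]) for a in A]))
    for f,b in (('w2',(90,225,180,340)),('w3',(90,225,125,285))):
        i=cv2.imread(f'pics/{f}.png')[b[0]:b[1],b[2]:b[3]]; cv2.imwrite(f'pics/{f}z.png',cv2.resize(i,None,fx=4.4,fy=4.4,interpolation=cv2.INTER_CUBIC))
E
python3 m.py
```

```text
[288.2987013  119.57575758] [280 111  17  18 231] [231.63157895 191.92105263] [229 189   7   7  38] pad@.027 [ 0.5216 -0.0275  0.027 ] green@.028 [ 0.4589 -0.108   0.028 ]
[232.30516432 120.09859155] [225 112  16  17 213] [178.41025641 192.12820513] [175 189   8   7  39] pad@.027 [ 0.5215 -0.0274  0.027 ] green@.028 [ 0.4585 -0.108   0.028 ]
(array([ 0.52155233, -0.02745985,  0.02750283]), [np.float64(6.174754803482934e-05), np.float64(6.174754803483403e-05)]) (array([ 0.45907112, -0.10744868,  0.03023852]), [np.float64(1.6237077875687395e-05), np.float64(1.6237077875710235e-05)])
```

```bash
python3 - <<'E'
from h import *
for f,b in (('w2',(90,225,180,340)),('w3',(90,225,125,285))):
    c=load(f); print(f,'corner proj in crop',[(np.array(proj(c,np.array(q)))-[b[2],b[0]])*4.4 for q in ([.539,-.080,.028],)])
# stylus from w2,w3
for f,u in (('w2',(430,134)),('w3',(367,135))): print(plane(load(f),*u,.072))
w2,w3=load('w2'),load('w3')
print('collar',tri([(w2,430,134),(w3,367,135)]),'top',tri([(w2,502,145),(w3,414,147.5)]))
i=cv2.imread('pics/w3.png')[80:180,300:440]; cv2.imwrite('pics/w3s.png',cv2.resize(i,None,fx=5,fy=5,interpolation=cv2.INTER_CUBIC))
E
```

```text
w2 corner proj in crop [array([540.40478145, 341.98795966])]
w3 corner proj in crop [array([543.91283419, 343.84291515])]
[ 0.65367079 -0.03915046  0.072     ]
[ 0.65444323 -0.03914835  0.072     ]
collar (array([ 0.65580904, -0.03950182,  0.0677664 ]), [np.float64(6.318999255463615e-06), np.float64(6.3189992554389515e-06)]) top (array([ 0.65889794, -0.03964366,  0.16274879]), [np.float64(0.0003679848631091959), np.float64(0.0003679848631091749)])
```

View pics/w2z.png

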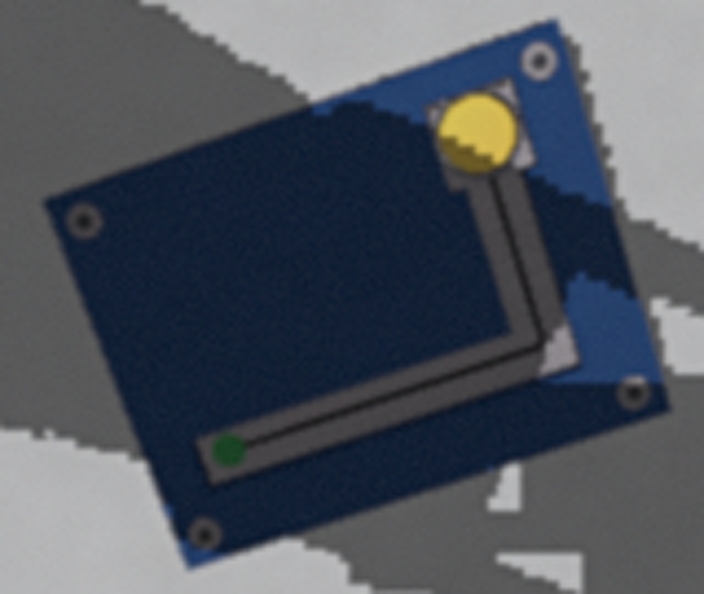

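View pics/w3s.png

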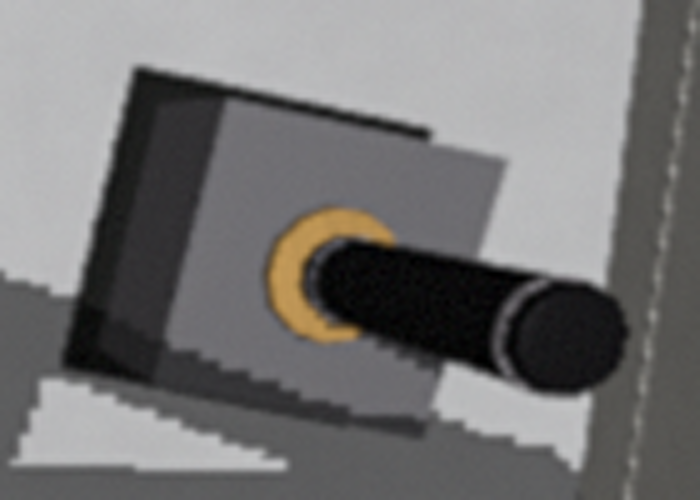

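```bash
python3 - <<'E'
from h import *
w3=load('w3'); w2=load('w2')
print(plane(w3,413.6,147.4,.173),plane(w3,367.2,135,.072),plane(w2,502,145,.173))
E
python3 -m handwheel '[[0,0,0,0.5,0.2,0,88],[0,0,0,0.5,0.2,0,88],[0,0,0,0.5,0.2,0,88],[0,0,0,0.5,0.2,0,88],[0,0,0,0.6,0.2,0,88],[0,0,0,0,0,0,88],[0,0,0,0,0,0,88],[0,0,0,0,0,0,88]]'
python3 - <<'E'
from h import *
cap('wrist','w4')
E
```

```text
[ 0.65387701 -0.03870323  0.173     ] [ 0.65463594 -0.03914782  0.072     ] [ 0.65144091 -0.03810883  0.173     ]
t: 3.63
tcp_pos: [0.6527, -0.0391, 0.2508]
eef_rot: [1.0, 0.001, -0.001, 0.0]
contact_force: [0.0, -0.7, 0.6]
opening: 0.0879
```

View pics/w4.png

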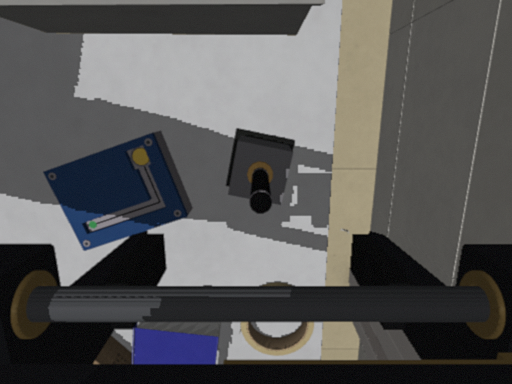

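The wrist view now shows the stylus almost head-on between the fingers, with its top end at (260,203) and the collar at (260,173).

```bash
python3 - <<'E'
from h import *
w=load('w4'); print(plane(w,260.5,202.5,.173),plane(w,260,173,.072)); print('tri top',tri([(w,260.5,202.5),(load('w3'),413.6,147.4)]))
A,w3=w,load('w3'); print('tri collar',tri([(w,260,173),(w3,367.2,135)]))
p=w['pixels'].astype(int); print(p[195:212,245:276].sum(2)[8])
E
python3 -m handwheel '[[0,0,0,0,0,-0.5,88],[0,0,0,0,0,-0.5,88],[0,0,0,0,0,-0.5,88],[0,0,0,0,0,-0.5,88],[0,0,0,0,0,-0.5,88],[0,0,0,0,0,0,88]]'
```

```text
[ 0.6541697  -0.03835022  0.173     ] [ 0.6543551  -0.03752701  0.072     ]
tri top (array([ 0.65421371, -0.03870219,  0.17216643]), [np.float64(0.00010924833595980165), np.float64(0.00010924833595985622)])
tri collar (array([ 0.65462848, -0.03848158,  0.07104921]), [np.float64(0.00079538192923906), np.float64(0.0007953819292389867)])
[263 262 272 262 200 100  31   7  43  22  16  30  25  15  39  34  13  34
  28  36  30  26  29  24  28  26 111 189 200 195 172]
t: 4.18
tcp_pos: [0.6503, -0.0391, 0.1465]
eef_rot: [1.0, 0.001, -0.004, -0.001]
contact_force: [-0.5, 0.2, -1.2]
opening: 0.0878
```

```bash
python3 -m handwheel '[[0,0,0,0,0.02,-0.3,88],[0,0,0,0,0,-0.3,88],[0,0,0,0,0,-0.3,88],[0,0,0,0,0,0,88],[0,0,0,0,0,0,88],[0,0,0,0,0,0,88],[0,0,0,0,0,0,88]]'
```

```text
t: 4.77
tcp_pos: [0.6546, -0.0385, 0.1156]
eef_rot: [1.0, 0.001, 0.001, 0.0]
contact_force: [-0.7, 0.8, -0.2]
opening: 0.0881
```

```bash
python3 -m handwheel '[[0,0,0,0,0,-0.05,88],[0,0,0,0,0,0,40],[0,0,0,0,0,0,24],[0,0,0,0,0,0,20],[0,0,0,0,0,0,16],[0,0,0,0,0,0,10],[0,0,0,0,0,0,0],[0,0,0,0,0,0,0],[0,0,0,0,0,0,0],[0,0,0,0,0,0,0],[0,0,0,0,0,0,0],[0,0,0,0,0,0,0]]' 45
```

```text
t: 5.77
tcp_pos: [0.654, -0.0384, 0.1127]
eef_rot: [1.0, 0.001, 0.0, -0.0]
contact_force: [0.5, 0.2, 0.4]
opening: 0.017
```

```bash
python3 -m handwheel '[[0,0,0,0,0,0.1,0],[0,0,0,0,0,0.25,0],[0,0,0,0,0,0.25,0],[0,0,0,0,0,0.25,0],[0,0,0,0,0,0.25,0],[0,0,0,0,0,0.25,0],[0,0,0,0,0,0.25,0],[0,0,0,0,0,0.25,0],[0,0,0,0,0,0.25,0],[0,0,0,0,0,0.15,0],[0,0,0,0,0,0,0],[0,0,0,0,0,0,0],[0,0,0,0,0,0,0],[0,0,0,0,0,0,0]]'
python3 - <<'E'
from h import *
cap('wrist','w5'); cap('scene','s5'); print(observe()['contact_force'],observe()['tcp_pos'])
i=cv2.imread('pics/s5.png')[80:260,240:400]; cv2.imwrite('pics/s5z.png',cv2.resize(i,None,fx=3.3,fy=3.3,interpolation=cv2.INTER_CUBIC))
E
```

```text
t: 6.93
tcp_pos: [0.6535, -0.0383, 0.2017]
eef_rot: [1.0, 0.001, -0.001, -0.0]
contact_force: [0.2, 0.1, -1.9]
opening: 0.0151
[ 0.18635284  0.26444859 -0.45546661] [ 0.65362932 -0.03838051  0.20185703]
```

View pics/w5.png

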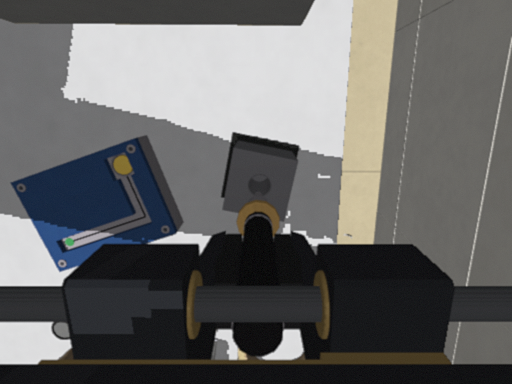

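View pics/s5z.png

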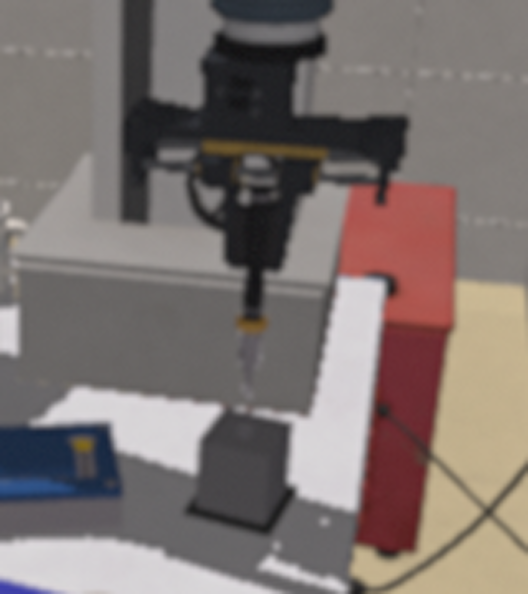

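```bash
python3 - <<'E'
from h import *
w=load('w5');s=load('s5')
P=np.array([.6537,-.0384,.097])
print('tip',proj(w,P),proj(s,P),'collar top',proj(w,P+[0,0,.064]),proj(s,P+[0,0,.064]),'hole',proj(w,np.array([.6543,-.0385,.071])))
for n,c,b in(('w',w,(160,260,210,310)),('s',s,(170,215,290,340))):
    i=cv2.cvtColor(c['pixels'],cv2.COLOR_RGB2BGR)[b[0]:b[1],b[2]:b[3]]; k=600//i.shape[0]; k=min(k,12); cv2.imwrite(f'pics/z5{n}.png',cv2.resize(i,None,fx=k,fy=k,interpolation=cv2.INTER_CUBIC)); print(n,b,k)
E
```

```text
tip (np.float64(258.75076526865513), np.float64(193.8576964409122)) (np.float64(315.4514504414796), np.float64(200.12802967440953)) collar top (np.float64(258.8747312437926), np.float64(221.4615455910345)) (np.float64(316.9435824459886), np.float64(176.89664694822557)) hole (np.float64(259.4173633332372), np.float64(186.16810463329992))
w (160, 260, 210, 310) 6
s (170, 215, 290, 340) 12
```

View pics/z5w.png

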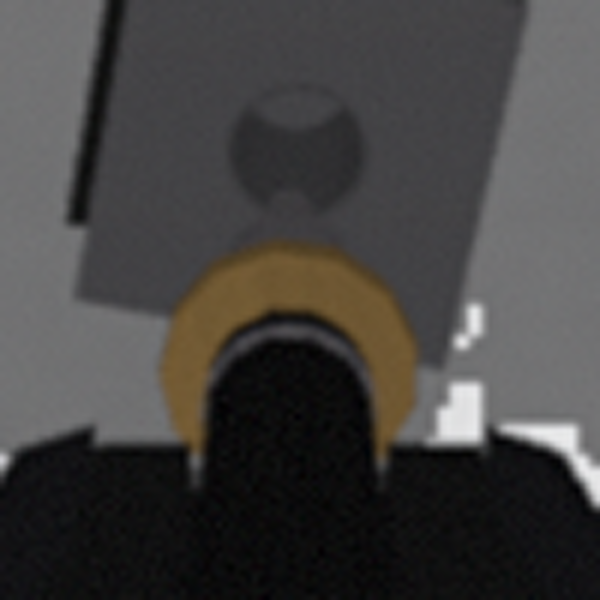

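View pics/z5s.png

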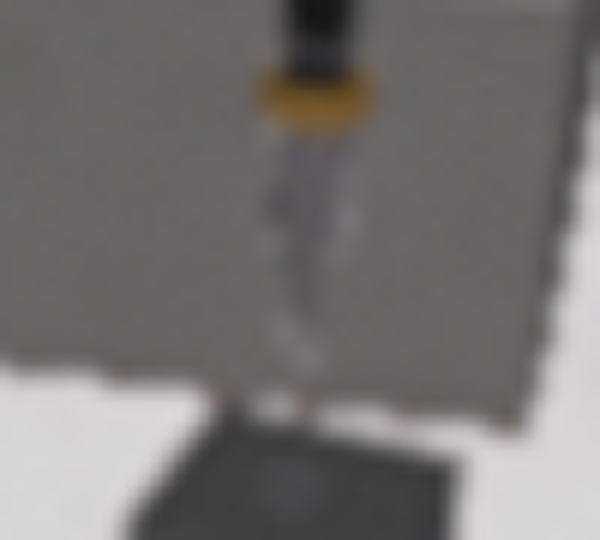

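```bash
python3 -m handwheel '[[0,0,0,-0.2,-0.07,0,0],[0,0,0,-0.34,-0.12,0,0],[0,0,0,-0.34,-0.12,0,0],[0,0,0,-0.34,-0.12,0,0],[0,0,0,-0.34,-0.12,0,0],[0,0,0,-0.34,-0.12,0,0],[0,0,0,-0.34,-0.12,0,0],[0,0,0,-0.34,-0.12,0,0],[0,0,0,-0.34,-0.12,0,0],[0,0,0,-0.34,-0.12,0,0]]'
python3 - <<'E'
from h import *
cap('top','t6');cap('scene','s6'); print(observe()['joint_pos'])
E
```

```text
t: 7.87
tcp_pos: [0.5223, -0.0846, 0.2025]
eef_rot: [1.0, 0.001, -0.0, -0.0]
contact_force: [-0.8, 0.9, -0.6]
opening: 0.0146
[-3.85623204e-01  1.14252641e-01  1.75886383e+00 -3.95491801e-04
  1.26959128e+00 -3.86740057e-01]
```

View pics/t6.png

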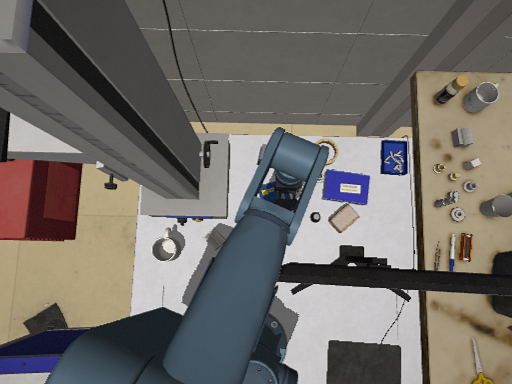

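View pics/s6.png

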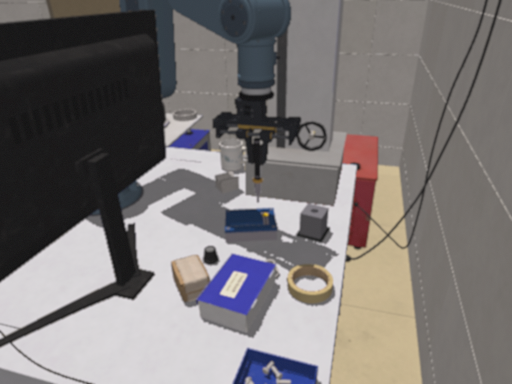

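```bash
python3 - <<'E'
from h import *
c=load('s6'); o,d=ray(c,236,17)
for L in (0,.05,.1,.15):
    q=np.array([.5223,-.0846])+L*np.array([-.376,-.927])
    # closest in horizontal
    t=((q-o[:2])@d[:2])/(d[:2]@d[:2]); print(L,(o+t*d).round(3),np.linalg.norm(o[:2]+t*d[:2]-q).round(3))
E
```

```text
0 [ 0.485 -0.097  0.513] 0.039
0.05 [ 0.497 -0.133  0.515] 0.006
0.1 [ 0.51  -0.169  0.517] 0.026
0.15 [ 0.522 -0.204  0.519] 0.059
```

```bash
python3 - <<'E'
from h import *
i=cv2.imread('pics/s6.png')[0:150,120:320]; cv2.imwrite('pics/s6m.png',cv2.resize(i,None,fx=4,fy=4,interpolation=cv2.INTER_CUBIC))
i=cv2.imread('pics/t6.png')[100:384,100:400]; cv2.imwrite('pics/t6m.png',cv2.resize(i,None,fx=2.1,fy=2.1,interpolation=cv2.INTER_CUBIC))
i=cv2.imread('pics/top0.png')[230:320,230:400]; cv2.imwrite('pics/t0m.png',cv2.resize(i,None,fx=4.5,fy=4.5,interpolation=cv2.INTER_CUBIC))
t=load('top0')
for p in [(.22,-.02,.52),(.28,-.02,.52)]: print(proj(t,np.array(p)),proj(load('s6'),np.array(p)))
E
```

```text
(np.float64(262.2934015368542), np.float64(298.9260932659451)) (np.float64(136.25048666372635), np.float64(10.994798156981574))
(np.float64(262.920304706798), np.float64(269.0016506889454)) (np.float64(159.97271390806975), np.float64(10.933476882540816))
```

View pics/s6m.png

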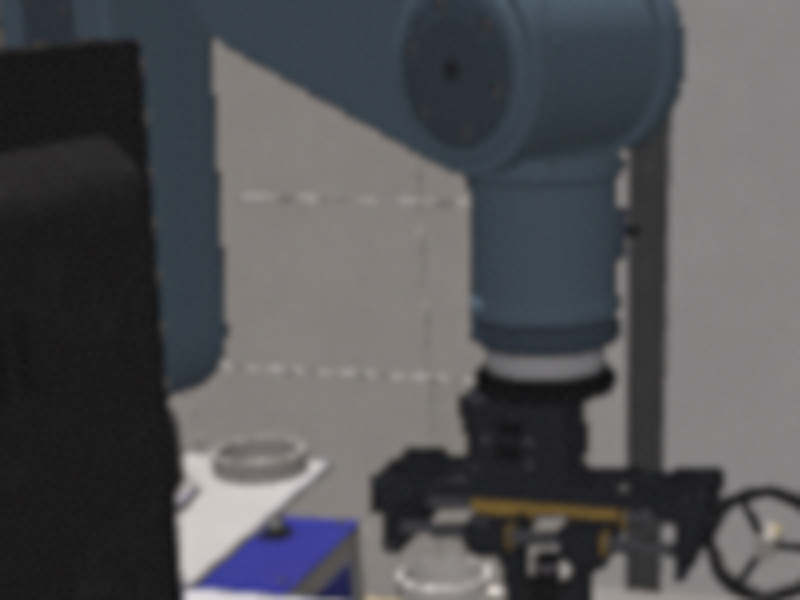

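View pics/t6m.png

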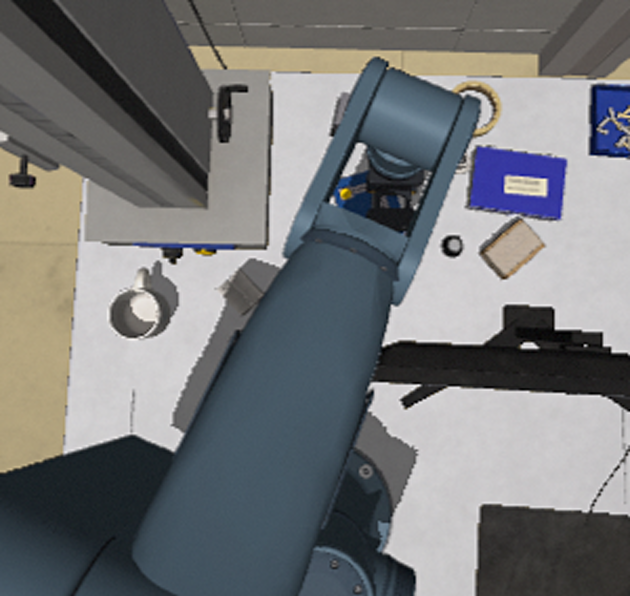

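View pics/t0m.png

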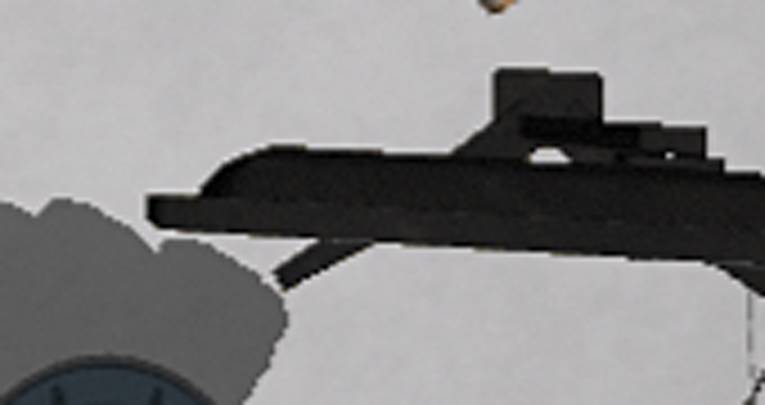

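```bash
cat > k.py <<'E'
from h import *
d,a,b,h,Lt=.118,.413,.5,.2525,.3125
def arm(W):
    ph=np.arctan2(W[1],W[0]); R=np.hypot(W[0],W[1]); j1=ph-np.arcsin(d/R); r=np.sqrt(R*R-d*d); z=W[2]-h
    D=np.hypot(r,z); c=(D*D-a*a-b*b)/(2*a*b); j3=np.arccos(np.clip(c,-1,1)); j2=np.arctan2(r,z)-np.arctan2(b*np.sin(j3),a+b*np.cos(j3))
    E=lambda rr,zz: np.array([np.cos(j1)*rr-np.sin(j1)*d, np.sin(j1)*rr+np.cos(j1)*d, zz])
    return (j1,j2,j3),E(a*np.sin(j2),h+a*np.cos(j2)),E(r,W[2])
def clear(W):
    q,e,w=arm(W); t=np.linspace(0,1,400)[:,None]; P=e+(w-e)*t
    C=np.clip(P,[.22,-1,0],[.28,-.02,.52]); D=np.linalg.norm(P-C,axis=1); i=D.argmin(); return D[i],P[i],q
E
python3 - <<'E'
from k import *
s=observe(); p=s['tcp_pos']; print(p,s['joint_pos'],s['eef_rot'])
print('model',arm(p+[0,0,Lt])[0],'clear now',clear(p+[0,0,Lt])[:2])
print('start',arm(np.array([.18384,.54442,.238+Lt]))[0],'w1',arm(np.array([.4002,-.0007,.2907+Lt]))[0])
g=np.array([.4587,-.108,.028])
for name,g in (('green',[.4587,-.108,.028]),('corner',[.539,-.080,.028]),('pad',[.5216,-.0275,.02])):
  for ax in (0,8,12,15):      # tilt toward +y
    for ay in (0,6,12,15):   # toward +x
        u=np.array([np.tan(np.radians(ay)),np.tan(np.radians(ax)),1]); u/=np.linalg.norm(u)
        D,P,q=clear(np.array(g)+u*(Lt+.1047)); print(name,'+y',ax,'+x',ay,D.round(3),P.round(3),np.round(q,2))
E
```

```text
[ 0.52174121 -0.08479027  0.20246171] [-3.85623204e-01  1.14252641e-01  1.75886383e+00 -3.95491801e-04
  1.26959128e+00 -3.86740057e-01] [ 9.99999636e-01  6.17197580e-04 -5.87602079e-04 -3.50968418e-05]
model (np.float64(-0.38623964050843296), np.float64(0.09189712916669213), np.float64(1.781067764298355)) clear now (np.float64(0.07575081559517642), array([0.31117854, 0.0008384 , 0.58581676]))
start (np.float64(1.0383146608584857), np.float64(0.18073858524270592), np.float64(1.608332302783962)) w1 (np.float64(-0.3010498812344876), np.float64(-0.2834077857500876), np.float64(1.945982192436909))
green +y 0 +x 0 0.021 [ 0.29  -0.019  0.538] [-0.48  0.02  2.01]
green +y 0 +x 6 0.039 [ 0.301 -0.012  0.552] [-0.44  0.12  1.9 ]
green +y 0 +x 12 0.053 [ 0.309 -0.005  0.562] [-0.41  0.23  1.79]
green +y 0 +x 15 0.058 [ 0.312 -0.002  0.565] [-0.39  0.28  1.74]
green +y 8 +x 0 0.037 [0.297 0.012 0.528] [-0.37 -0.    2.04]
green +y 8 +x 6 0.052 [0.305 0.018 0.543] [-0.34  0.11  1.93]
green +y 8 +x 12 0.064 [0.312 0.024 0.555] [-0.31  0.21  1.82]
green +y 8 +x 15 0.069 [0.314 0.026 0.559] [-0.3  
[... 1816 characters left out ...]
7 0.544] [-0.17  0.15  1.89]
pad +y 8 +x 6 0.103 [0.313 0.07  0.557] [-0.16  0.26  1.77]
pad +y 8 +x 12 0.109 [0.315 0.073 0.565] [-0.15  0.36  1.66]
pad +y 8 +x 15 0.111 [0.316 0.074 0.567] [-0.14  0.41  1.6 ]
pad +y 12 +x 0 0.109 [0.304 0.084 0.542] [-0.11  0.17  1.89]
pad +y 12 +x 6 0.115 [0.309 0.086 0.555] [-0.11  0.27  1.77]
pad +y 12 +x 12 0.12 [0.312 0.087 0.564] [-0.1   0.37  1.66]
pad +y 12 +x 15 0.121 [0.312 0.088 0.566] [-0.1   0.42  1.6 ]
pad +y 15 +x 0 0.12 [0.3   0.097 0.542] [-0.07  0.18  1.88]
pad +y 15 +x 6 0.125 [0.306 0.097 0.554] [-0.07  0.28  1.77]
pad +y 15 +x 12 0.128 [0.309 0.098 0.562] [-0.07  0.37  1.66]
pad +y 15 +x 15 0.129 [0.309 0.098 0.565] [-0.07  0.42  1.6 ]
```

The forearm would come within about 2 cm of the monitor's corner if I traced with an upright tool, by my kinematic model and the pictures. So I'll tilt the tool about 16° (wrist towards +x, +y) for the first leg and bring it back upright on the way.

```bash
python3 -m handwheel '[[-2.6,2,0,0,0,0,0],[-2.6,2,0,0,0,0,0],[-2.6,2,0,0,0,0,0],[-2.6,2,0,0,0,0,0],[-2.6,2,0,0,0,0,0],[0,0,0,-0.3,0,0,0],[0,0,0,-0.3,0,0,0],[0,0,0,-0.3,0,0,0],[0,0,0,-0.24,0.03,0,0],[0,0,0,0,0,0,0],[0,0,0,0,0,0,0],[0,0,0,0,0,0,0]]'
cat > st.py <<'E'
from k import *
from scipy.spatial.transform import Rotation as Ro
s=observe(); R=Ro.from_quat(s['eef_rot']).as_matrix(); u=-R[:,2]; p=s['tcp_pos']
T=p+R@np.array([0,.001,.1047])
W=p+u*Lt
pl=np.array([.4587,-.108,.028]); ya=np.radians(19.2); M=np.array([[np.cos(ya),-np.sin(ya)],[np.sin(ya),np.cos(ya)]])
q=M.T@(T[:2]-pl[:2])+[-.045,-.025]
if __name__=='__main__':
    print('tip est',T.round(4),'plate xy',q.round(4),'u',u.round(3),'tilt',np.arccos(u[2]).round(3),'clear',clear(W)[0].round(4)); print('F',s['contact_force'].round(1),'op',s['opening'].round(4),'j',s['joint_pos'].round(3),'model',np.round(arm(W)[0],3))
E
python3 st.py; python3 - <<'E'
from h import *
cap('wrist','w7')
import st
i=cv2.imread('pics/w7.png'); c=load('w7')
print('tip',proj(c,st.T),'green',proj(c,np.array([.4587,-.108,.028])))
i=i[120:280,160:360]; cv2.imwrite('pics/w7z.png',cv2.resize(i,None,fx=3.7,fy=3.7,interpolation=cv2.INTER_CUBIC))
E
```

```text
t: 8.97
tcp_pos: [0.4787, -0.0833, 0.203]
eef_rot: [0.99, 0.001, -0.087, 0.113]
contact_force: [-0.6, 0.1, -0.7]
opening: 0.0151
tip est [ 0.4608 -0.1078  0.1028] plate xy [-0.0429 -0.0255] u [0.171 0.224 0.959] tilt 0.286 clear 0.0921
tip (np.float64(258.68810872205677), np.float64(194.7583645924101)) green (np.float64(269.49666169627864), np.float64(159.18854606289375))Traceback (most recent call last):
  File "st.py", line 9, in <module>
    print('tip est',T.round(4),'plate xy',q.round(4),'u',u.round(3),'tilt',np.arccos(u[2]).round(3),'clear',clear(W)[0].round(4)); print('F',s['contact_force'].round(1),'op',s['opening'].round(4),'j',s['joint_pos'].round(3),'model',np.round(arm(W)[0],3))
                                                                                                                                                                              ^^^^^^^^^^^^^^^^^^
AttributeError: 'float' object has no attribute 'round'
```

View pics/w7z.png

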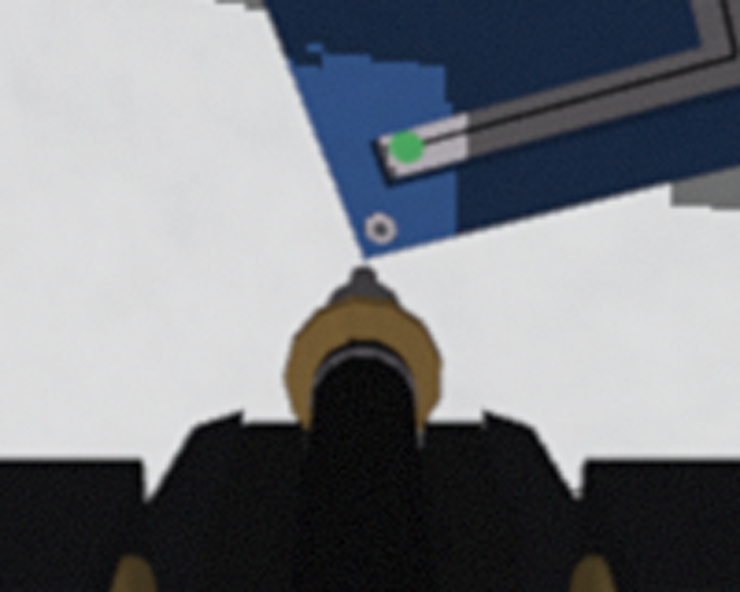

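```bash
sed -i "s/s\['opening'\].round(4)/s['opening']/" st.py; python3 -m handwheel '[[0,0,0,-0.045,-0.03,-0.15,0],[0,0,0,0,0,-0.2,0],[0,0,0,0,0,-0.2,0],[0,0,0,0,0,-0.2,0],[0,0,0,0,0,-0.2,0],[0,0,0,0,0,-0.2,0],[0,0,0,0,0,-0.2,0],[0,0,0,0,0,-0.1,0],[0,0,0,0,0,0,0],[0,0,0,0,0,0,0],[0,0,0,0,0,0,0]]'
python3 st.py; python3 - <<'E'
from h import *
cap('wrist','w8');cap('scene','s8')
i=cv2.imread('pics/w8.png')
i=i[120:280,160:360]; cv2.imwrite('pics/w8z.png',cv2.resize(i,None,fx=3.7,fy=3.7,interpolation=cv2.INTER_CUBIC))
i=cv2.imread('pics/s8.png')[0:240,120:320]; cv2.imwrite('pics/s8z.png',cv2.resize(i,None,fx=2.5,fy=2.5,interpolation=cv2.INTER_CUBIC))
E
```

```text
t: 9.93
tcp_pos: [0.4765, -0.0845, 0.1451]
eef_rot: [0.99, 0.001, -0.087, 0.113]
contact_force: [-0.6, 0.2, 0.2]
opening: 0.0152
tip est [ 0.4586 -0.1089  0.0448] plate xy [-0.0454 -0.0259] u [0.172 0.224 0.959] tilt 0.286 clear 0.0766
F [-0.6  0.2  0.2] op 0.015212054498999433 j [-0.252  0.205  1.81  -0.277  1.252 -0.15 ] model [-0.252  0.16   1.856]
```

View pics/w8z.png

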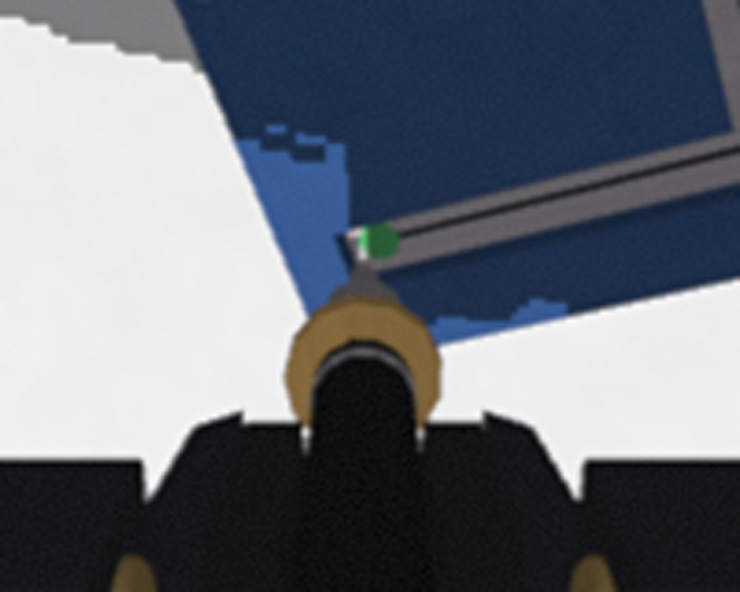

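View pics/s8z.png

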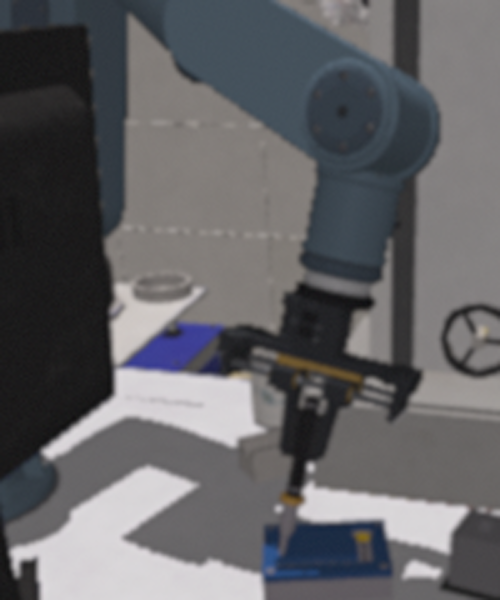

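```bash
python3 -m handwheel '[[0,0,0,0.03,0,-0.04,0],[0,0,0,0,0,-0.04,0],[0,0,0,0,0,-0.04,0],[0,0,0,0,0,-0.04,0],[0,0,0,0,0,-0.04,0],[0,0,0,0,0,-0.04,0],[0,0,0,0,0,-0.04,0],[0,0,0,0,0,-0.04,0],[0,0,0,0,0,-0.02,0],[0,0,0,0,0,0,0],[0,0,0,0,0,0,0]]'
python3 st.py; python3 - <<'E'
from h import *
cap('wrist','w9');cap('scene','s9')
i=cv2.imread('pics/w9.png')
i=i[120:280,160:360]; cv2.imwrite('pics/w9z.png',cv2.resize(i,None,fx=3.7,fy=3.7,interpolation=cv2.INTER_CUBIC))
E
```

```text
t: 10.95
tcp_pos: [0.4774, -0.0844, 0.1311]
eef_rot: [0.99, 0.001, -0.087, 0.113]
contact_force: [0.3, 0.1, -0.4]
opening: 0.015
tip est [ 0.4594 -0.1088  0.0309] plate xy [-0.0446 -0.026 ] u [0.172 0.224 0.959] tilt 0.286 clear 0.0746
F [ 0.3  0.1 -0.4] op 0.014976115758605104 j [-0.251  0.228  1.816 -0.279  1.226 -0.142] model [-0.251  0.178  1.866]
```

View pics/w9z.png

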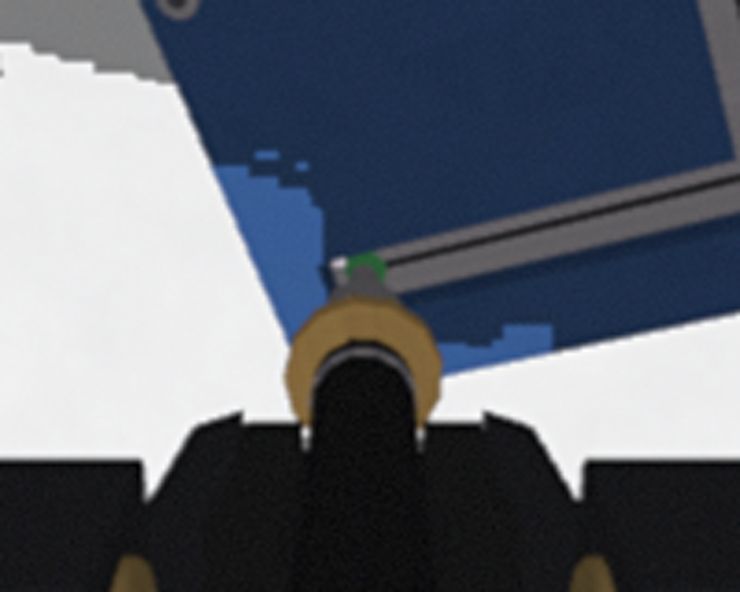

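The tip covers the green dot at about (258,193) in the wrist image. I'll feel for the floor in small steps.

```bash
python3 -m handwheel '[[0,0,0,0,0,-0.01,0],[0,0,0,0,0,-0.01,0],[0,0,0,0,0,-0.01,0],[0,0,0,0,0,0,0],[0,0,0,0,0,0,0]]'; python3 st.py;  python3 -m handwheel '[[0,0,0,0,0,-0.01,0],[0,0,0,0,0,-0.01,0],[0,0,0,0,0,-0.01,0],[0,0,0,0,0,0,0],[0,0,0,0,0,0,0]]'; python3 st.py
```

```text
t: 11.47
tcp_pos: [0.4774, -0.0844, 0.1299]
eef_rot: [0.99, 0.001, -0.087, 0.113]
contact_force: [0.3, 0.6, -0.9]
opening: 0.0149
tip est [ 0.4594 -0.1088  0.0297] plate xy [-0.0446 -0.026 ] u [0.172 0.224 0.959] tilt 0.286 clear 0.0744
F [ 0.3  0.6 -0.9] op 0.014882914575284635 j [-0.251  0.229  1.817 -0.28   1.224 -0.141] model [-0.251  0.18   1.867]
t: 11.88
tcp_pos: [0.4775, -0.0844, 0.1288]
eef_rot: [0.99, 0.001, -0.087, 0.113]
contact_force: [0.3, 0.4, -0.4]
opening: 0.015
tip est [ 0.4595 -0.1089  0.0286] plate xy [-0.0446 -0.0261] u [0.172 0.224 0.959] tilt 0.286 clear 0.0742
F [ 0.3  0.4 -0.4] op 0.014954811306293031 j [-0.251  0.231  1.817 -0.28   1.222 -0.14 ] model [-0.251  0.181  1.868]
```

```bash
python3 -m handwheel '[[0,0,0,0,0,-0.01,0],[0,0,0,0,0,-0.01,0],[0,0,0,0,0,0,0],[0,0,0,0,0,0,0]]'; python3 -m handwheel '[[0,0,0,0,0,-0.01,0],[0,0,0,0,0,-0.01,0],[0,0,0,0,0,0,0],[0,0,0,0,0,0,0]]'; python3 st.py
```

```text
t: 12.22
tcp_pos: [0.4777, -0.0845, 0.1283]
eef_rot: [0.99, 0.001, -0.087, 0.113]
contact_force: [-1.3, -0.1, 5.5]
opening: 0.0149
t: 12.55
tcp_pos: [0.4779, -0.0845, 0.128]
eef_rot: [0.99, 0.001, -0.087, 0.113]
contact_force: [-1.0, 0.9, 8.4]
opening: 0.015
tip est [ 0.4599 -0.109   0.0278] plate xy [-0.0441 -0.0263] u [0.171 0.224 0.959] tilt 0.286 clear 0.0742
F [-1.   0.9  8.4] op 0.015017859725826106 j [-0.251  0.233  1.817 -0.28   1.219 -0.139] model [-0.251  0.182  1.869]
```

```bash
python3 -m handwheel '[[0,0,0,0,0,0.03,0],[0,0,0,0,0,0,0],[0,0,0,0.03,0.01,0,0],[0,0,0,0.059,0.021,0,0],[0,0,0,0.059,0.021,0,0],[0,0,0,0.059,0.021,0,0],[0,0,0,0.059,0.021,0,0],[0,0,0,0.059,0.021,0,0],[0,0,0,0.059,0.021,0,0],[0,0,0,0.059,0.021,0,0],[0,0,0,0.059,0.021,0,0],[0,0,0,0.03,0.01,0,0],[0,0,0,0,0,0,0]]'; python3 st.py
```

```text
t: 13.63
tcp_pos: [0.4992, -0.0768, 0.1283]
eef_rot: [0.99, 0.001, -0.087, 0.113]
contact_force: [-0.3, -0.6, 3.1]
opening: 0.0148
tip est [ 0.4813 -0.1012  0.0281] plate xy [-0.0214 -0.026 ] u [0.171 0.224 0.959] tilt 0.286 clear 0.0831
F [-0.3 -0.6  3.1] op 0.014845195452234936 j [-0.228  0.275  1.763 -0.275  1.237 -0.122] model [-0.227  0.23   1.81 ]
```

```bash
python3 -m handwheel '[[0,0,0,0.03,0.011,0.008,0],[0,0,0,0.059,0.021,0,0],[0,0,0,0.059,0.021,0,0],[0,0,0,0.059,0.021,0,0],[0,0,0,0.059,0.021,0,0],[0,0,0,0.059,0.021,0,0],[0,0,0,0.059,0.021,0,0],[0,0,0,0.059,0.021,0,0],[0,0,0,0.059,0.021,0,0],[0,0,0,0.059,0.021,0,0],[0,0,0,0.059,0.021,0,0],[0,0,0,0.059,0.021,0,0],[0,0,0,0.059,0.021,0,0],[0,0,0,0.059,0.021,0,0],[0,0,0,0.059,0.021,0,0],[0,0,0,0.059,0.021,0,0],[0,0,0,0.03,0.01,0,0],[0,0,0,0,0,0,0]]'; python3 st.py
```

```text
t: 15.13
tcp_pos: [0.5369, -0.0633, 0.1286]
eef_rot: [0.99, 0.001, -0.087, 0.113]
contact_force: [0.7, -0.0, 0.5]
opening: 0.0149
tip est [ 0.5189 -0.0877  0.0284] plate xy [ 0.0186 -0.0257] u [0.172 0.224 0.959] tilt 0.286 clear 0.0972
F [ 0.7 -0.   0.5] op 0.014864206679003258 j [-0.19   0.35   1.663 -0.267  1.27  -0.095] model [-0.19   0.315  1.704]
```

```bash
python3 -m handwheel '[[0,0,0,0.03,0.011,0,0],[0,0,0,0.059,0.021,0,0],[0,0,0,0.059,0.021,0,0],[0,0,0,0.059,0.021,0,0],[0,0,0,0.059,0.021,0,0],[0,0,0,0.059,0.021,0,0],[0,0,0,0.059,0.021,0,0],[0,0,0,0.059,0.021,0,0],[0,0,0,0.059,0.021,0,0],[0,0,0,0,0,0,0],[0,0,0,0,0,0,0]]'; python3 st.py
python3 - <<'E'
from h import *
import st
c=cap('wrist','w10')
print('tip',proj(c,st.T),'corner',proj(c,np.array([.539,-.080,.028])))
i=cv2.imread('pics/w10.png')
i=i[90:280,150:370]; cv2.imwrite('pics/w10z.png',cv2.resize(i,None,fx=3.4,fy=3.1,interpolation=cv2.INTER_CUBIC))
E
```

```text
t: 16.05
tcp_pos: [0.5571, -0.0562, 0.1287]
eef_rot: [0.99, 0.001, -0.087, 0.113]
contact_force: [0.9, -0.0, 1.3]
opening: 0.015
tip est [ 0.5391 -0.0806  0.0285] plate xy [ 0.04   -0.0256] u [0.171 0.224 0.959] tilt 0.286 clear 0.1036
F [ 0.9 -0.   1.3] op 0.015032500774291845 j [-0.172  0.39   1.609 -0.263  1.288 -0.082] model [-0.172  0.36   1.645]
tip (np.float64(258.6265245709224), np.float64(194.73940204917622)) corner (np.float64(258.53120983048166), np.float64(193.7899351986149))
```

View pics/w10z.png

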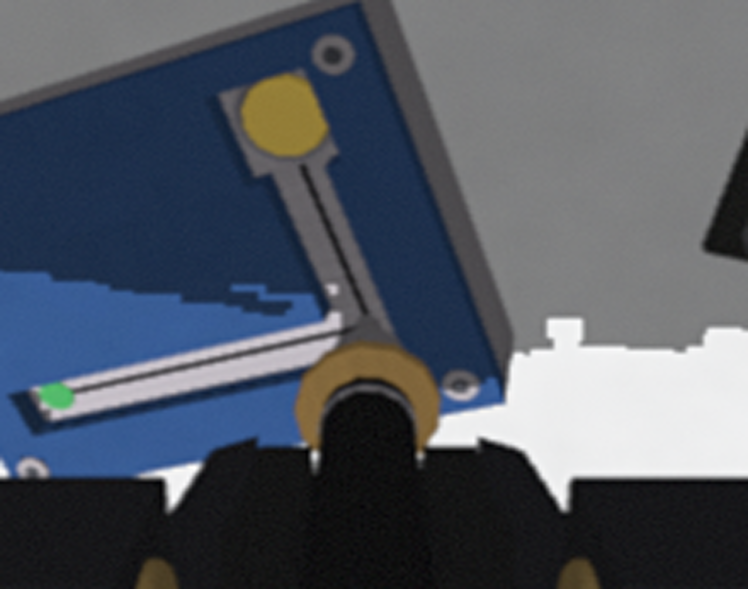

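```bash
python3 -m handwheel '[[0.8,-0.5,0,-0.022,-0.036,0.012,0],[0.8,-0.5,0,-0.022,-0.036,0.011,0],[0.8,-0.5,0,-0.022,-0.036,0.011,0],[0.8,-0.5,0,-0.022,-0.036,0.01,0],[0.8,-0.5,0,-0.022,-0.036,0.009,0],[0,0,0,0,0,0,0],[0,0,0,0,0,0,0]]'; python3 st.py; python3 -m handwheel '[[0.8,-0.5,0,-0.022,-0.036,0.009,0],[0.8,-0.5,0,-0.022,-0.036,0.008,0],[0.8,-0.5,0,-0.022,-0.036,0.007,0],[0.8,-0.5,0,-0.022,-0.036,0.006,0],[0.8,-0.5,0,-0.022,-0.036,0.005,0],[0,0,0,0,0,0,0],[0,0,0,0,0,0,0]]'; python3 st.py
```

```text
t: 16.68
tcp_pos: [0.5518, -0.064, 0.1308]
eef_rot: [0.995, 0.001, -0.065, 0.078]
contact_force: [-0.3, -0.8, 0.4]
opening: 0.0151
tip est [ 0.5382 -0.0813  0.0284] plate xy [ 0.0389 -0.0259] u [0.13  0.156 0.979] tilt 0.204 clear 0.0905
F [-0.3 -0.8  0.4] op 0.01511400493989637 j [-0.226  0.343  1.653 -0.192  1.244 -0.158] model [-0.226  0.311  1.69 ]
t: 17.27
tcp_pos: [0.5476, -0.0711, 0.1322]
eef_rot: [0.998, 0.002, -0.043, 0.044]
contact_force: [0.1, 0.7, -1.1]
opening: 0.0153
tip est [ 0.5386 -0.0812  0.0284] plate xy [ 0.0392 -0.026 ] u [0.087 0.087 0.992] tilt 0.123 clear 0.0776
F [ 0.1  0.7 -1.1] op 0.015268197111023805 j [-0.282  0.303  1.693 -0.116  1.207 -0.241] model [-0.282  0.269  1.732]
```

```bash
python3 -m handwheel '[[0,0,0,-0.01,0.03,0,0],[0,0,0,-0.02,0.059,0,0],[0,0,0,-0.02,0.059,0,0],[0,0,0,-0.02,0.059,0,0],[0,0,0,-0.02,0.059,0,0],[0,0,0,-0.02,0.059,0,0],[0,0,0,-0.02,0.059,0,0],[0,0,0,-0.02,0.059,0,0],[0,0,0,-0.02,0.059,0,0],[0,0,0,-0.02,0.059,0,0],[0,0,0,-0.01,0.03,0,0],[0,0,0,0,0,0,0]]'; python3 st.py
```

```text
t: 18.27
tcp_pos: [0.5397, -0.0468, 0.1321]
eef_rot: [0.998, 0.002, -0.044, 0.044]
contact_force: [-0.5, 0.5, -0.9]
opening: 0.0147
tip est [ 0.5306 -0.0569  0.0283] plate xy [ 0.0397 -0.0004] u [0.087 0.087 0.992] tilt 0.123 clear 0.0839
F [-0.5  0.5 -0.9] op 0.014729933316949528 j [-0.244  0.285  1.717 -0.113  1.205 -0.205] model [-0.244  0.248  1.758]
```

```bash
python3 -m handwheel '[[0,0,0,-0.01,0.03,0,0],[0,0,0,-0.02,0.059,0,0],[0,0,0,-0.02,0.059,0,0],[0,0,0,-0.02,0.059,0,0],[0,0,0,-0.02,0.059,0,0],[0,0,0,-0.02,0.059,0,0],[0,0,0,-0.02,0.059,0,0],[0,0,0,-0.02,0.059,0,0],[0,0,0,-0.02,0.059,0,0],[0,0,0,-0.02,0.059,0,0],[0,0,0,-0.02,0.059,0,0],[0,0,0,-0.02,0.059,0,0],[0,0,0,-0.014,0.04,0,0],[0,0,0,0,0,0,0],[0,0,0,0,0,0,0]]'; python3 st.py
python3 - <<'E'
from h import *
import st
c=cap('wrist','w11')
print('tip',proj(c,st.T),'pad',proj(c,np.array([.5216,-.0275,.027])))
i=cv2.imread('pics/w11.png')
i=i[90:280,150:370]; cv2.imwrite('pics/w11z.png',cv2.resize(i,None,fx=3.4,fy=3.1,interpolation=cv2.INTER_CUBIC))
E
```

```text
t: 19.52
tcp_pos: [0.53, -0.0182, 0.1322]
eef_rot: [0.998, 0.002, -0.044, 0.044]
contact_force: [-1.0, -0.0, -1.7]
opening: 0.0151
tip est [ 0.521  -0.0284  0.0284] plate xy [0.04   0.0297] u [0.087 0.087 0.992] tilt 0.123 clear 0.0933
F [-1.  -0.  -1.7] op 0.015142316236389558 j [-0.197  0.264  1.743 -0.11   1.204 -0.159] model [-0.197  0.225  1.785]
tip (np.float64(258.489341666163), np.float64(194.8813097339888)) pad (np.float64(259.4438923693035), np.float64(193.27536797819812))
```

View pics/w11z.png

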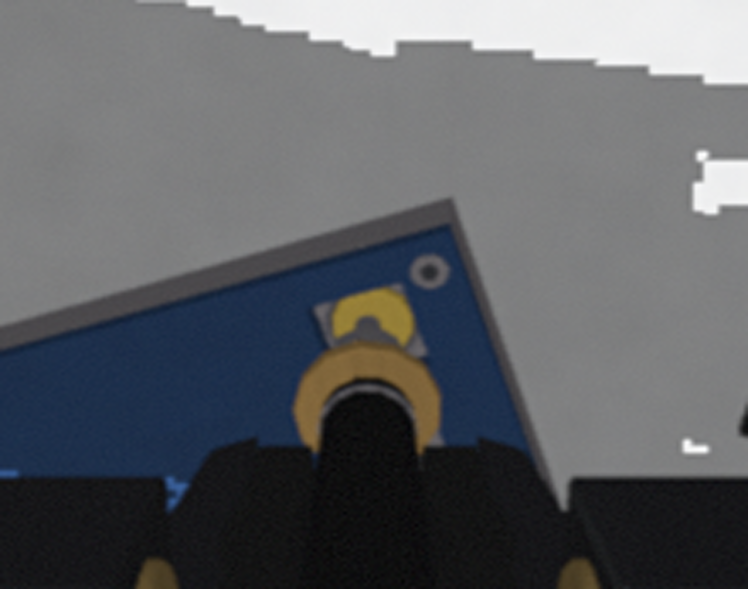

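```bash
python3 -m handwheel '[[0,0,0,0.01,0.01,0,0],[0,0,0,0.01,0.01,0,0],[0,0,0,0,0,-0.015,0],[0,0,0,0,0,-0.015,0],[0,0,0,0,0,-0.015,0],[0,0,0,0,0,-0.015,0],[0,0,0,0,0,-0.015,0],[0,0,0,0,0,0,0],[0,0,0,0,0,0,0]]'; python3 st.py;python3 -m handwheel '[[0,0,0,0,0,-0.015,0],[0,0,0,0,0,-0.015,0],[0,0,0,0,0,-0.015,0],[0,0,0,0,0,-0.015,0],[0,0,0,0,0,0,0],[0,0,0,0,0,0,0]]' 55; python3 st.py
```

```text
t: 20.32
tcp_pos: [0.531, -0.0175, 0.1293]
eef_rot: [0.998, 0.002, -0.043, 0.044]
contact_force: [-0.5, 0.1, 2.0]
opening: 0.015
tip est [ 0.5219 -0.0277  0.0255] plate xy [0.0411 0.0301] u [0.086 0.087 0.992] tilt 0.123 clear 0.0933
F [-0.5  0.1  2. ] op 0.015040487679411666 j [-0.195  0.27   1.743 -0.11   1.199 -0.156] model [-0.196  0.23   1.786]
t: 20.82
tcp_pos: [0.531, -0.0175, 0.1269]
eef_rot: [0.998, 0.002, -0.043, 0.044]
contact_force: [-0.5, 0.9, 3.8]
opening: 0.0148
tip est [ 0.5219 -0.0277  0.023 ] plate xy [0.0411 0.0301] u [0.086 0.087 0.992] tilt 0.123 clear 0.0929
F [-0.5  0.9  3.8] op 0.014783417280450623 j [-0.195  0.273  1.744 -0.11   1.195 -0.156] model [-0.196  0.233  1.788]
```

```bash
python3 -m handwheel '[[0,0,0,0,0,-0.015,0],[0,0,0,0,0,-0.015,0],[0,0,0,0,0,-0.015,0],[0,0,0,0,0,-0.015,0],[0,0,0,0,0,-0.015,0],[0,0,0,0,0,0,0],[0,0,0,0,0,0,0],[0,0,0,0,0,0,0]]'; python3 st.py
python3 -m handwheel '[[0,0,0,0,0,0,0],[0,0,0,0,0,0,0]]'; python3 -m handwheel '[[0,0,0,0,0,0,0],[0,0,0,0,0,0,0]]'; python3 -m handwheel '[[0,0,0,0,0,0,0],[0,0,0,0,0,0,0]]'
```

```text
t: 21.48
tcp_pos: [0.5309, -0.0175, 0.1239]
eef_rot: [0.998, 0.002, -0.043, 0.044]
contact_force: [0.0, 1.0, 5.3]
opening: 0.0147
tip est [ 0.5219 -0.0277  0.02  ] plate xy [0.0411 0.0301] u [0.087 0.087 0.992] tilt 0.123 clear 0.0924
F [0.  1.  5.3] op 0.014682518664592125 j [-0.195  0.278  1.746 -0.111  1.189 -0.155] model [-0.196  0.236  1.791]
t: 21.65
tcp_pos: [0.5309, -0.0175, 0.1239]
eef_rot: [0.998, 0.002, -0.043, 0.044]
contact_force: [-0.1, -0.5, 5.1]
opening: 0.0147
t: 21.82
tcp_pos: [0.5309, -0.0175, 0.1238]
eef_rot: [0.998, 0.002, -0.043, 0.044]
contact_force: [0.3, 0.4, 4.8]
opening: 0.0147
t: 21.98
tcp_pos: [0.5309, -0.0175, 0.1238]
eef_rot: [0.998, 0.002, -0.044, 0.044]
contact_force: [0.1, 0.4, 4.2]
opening: 0.0151
```

```bash
python3 - <<'E'
from h import *
c=cap('wrist','w12'); s=cap('scene','s12')
a=cv2.imread('pics/w12.png')[90:280,150:370]; b=cv2.imread('pics/s12.png')[130:250,190:340]
cv2.imwrite('pics/w12z.png',np.hstack([cv2.resize(a,(400,345),interpolation=cv2.INTER_CUBIC),cv2.resize(b,(400,345),interpolation=cv2.INTER_CUBIC)]))
f=[observe()['contact_force'][2]]; print(f, observe()['dq'].round(4))
E
```

```text
[np.float64(4.711881178339321)] [ 0.0008 -0.      0.0009 -0.0021 -0.0003  0.0001]
```

View pics/w12z.png

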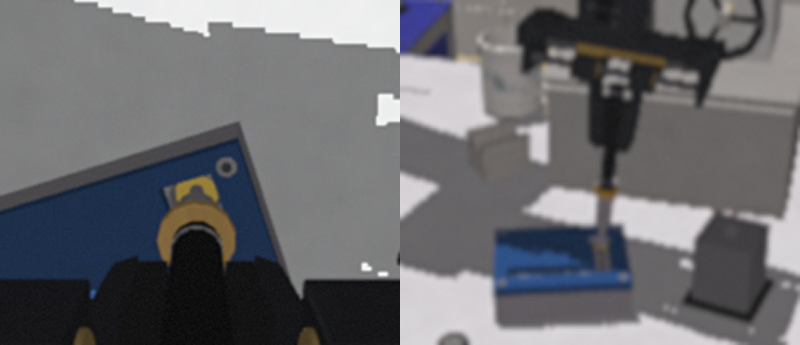

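The wrist view shows the pin centred on the sunken yellow pad, at about (258,194). The scene view shows the stylus near-upright in the recess, and the V block, mug and loupe, the bystanders in the crop, standing where they were.

```bash
python3 -c "
from workcell import robot,observe
robot.job_done(); s=observe(); print(s['t'],s['tcp_pos'],s['contact_force'],s['opening'])"
```

```text
the job is handed in; nothing more can be done
the job is handed in; nothing more can be done
```

I took the stylus out of its stand, lowered it onto the green dot and traced the groove past the corner at about 3 cm/s. The arm is now holding the pad about half way down with the stylus tip. The job is handed in after roughly 22 s; no verdict is reported.

- **Tilt:** an upright tool would probably have put the forearm against the monitor, so I tilted it about 16° for the first leg. At the corner I reduced this to 7° (0.12 rad), which it still has now; the limit is 0.3 rad.
- **Floor contact:** the tip met the groove floor within about 1 mm of the measured height. That first touch reached about 8 N, and contact was then light (about 3 N or less) while tracing. At the pauses the tip was within about 1 mm of the seam line.
- **Final press:** the tip is about 1 mm from the pad centre. Geometry gives about 6.8 mm of travel. The measured force of about 4.9 N (roughly 5.6 N once corrected for sensor bias) gives about 6.2 mm, so the two differ by about 0.6 mm. The arm was at rest with the grip set to 55 N.
- **Bystanders:** the V block, mug and loupe stood where they were in the last scene picture. The carton and flanged blank were outside it; the arm never came near them, but I did not measure any of the five at the end.
- **State after handing in:** I could not read it, because the interface closed with the job.

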